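Steady the rocking levelling plate

TASK

One corner of the levelling plate rocks. Press down on the rings at the plate's corners with the closed fingertips until you find the corner that gives, then press that corner's shim lever flat and draw clear. Leave the other three levers raised, the dish on the plate and the plate on its stand: nothing is to be picked up or knocked about.

Things in the scene. Friction and masses are not known exactly. Their poses are not given: they have to be found in the camera images.
- stand: fixed grey base of the levelling stand, 246 (x) x 286 (y) x 6 mm, on the worktop; origin centre of underside; x away from the robot, y to its left, turned up to 0.3 rad. Stops at the middles of the plate's sides (tops 34 mm above the worktop) keep the plate within 2 mm. Of four like-looking feet under the plate three are rigid; one, at any corner, is on a slack spring.
- plate: loose aluminium plate 220 (x) x 160 (y) x 10 mm, 0.8 kg, lying level; origin centre of underside, axes as the stand's; underside 27, top 37 mm above the worktop. Pressed on its ring, the rocking corner starts down at 2 to 4 N, stops 4 to 4.5 mm down at about 5 N and springs back when let go; the other corners give under 1 mm.
- dish: a pale petri dish, 58 mm across, 14 mm high, standing loose on the middle of the plate; origin at the centre of its underside. To be left alone.
- dropper: a white dropper bottle, 33 mm across, 84 mm high, standing on the worktop to the right; origin at the centre of its underside. Bystander.
- timer: a small pale bench timer, 72 x 66 x 21 mm, lying to the right; origin at the centre of its underside. Bystander.
- vial: a white capped vial, 38 mm across, 95 mm high, standing behind the stand; origin at the centre of its underside. Bystander.
- corner_nl (a point): the centre of the shallow turned ring, 20 mm across, on top of the plate at its near left corner (92 mm along x and 62 mm along y from the plate's middle), straight above the foot: the place to press that corner.
- tip_nl (a point): centre of the black roller (12 mm across, 20 mm long, turns freely) at the outer end of the near left shim lever, a 14 mm wide steel arm out past the plate's side. Its hinge lies along the stand's x, 64 mm in x and 74 mm in y from the stand's middle, 10 mm above the worktop. Raised: this point 44 to 49 mm above the worktop, 34 to 39 mm outward of the hinge; flat: 12.5 mm up, 52 mm outward.
- lever_nl (a joint): angle of the near left corner's shim lever, rad: 0 fully raised (46 degrees up), 0.80 flat on its stop, level just above the base; starts at 0 to 0.12. Pressed down on its roller it moves at 3 to 5 N (friction) and stays where left; press centred over the roller, as a finger edge caught on its outer side jams it. Flat, its cam stands upright under the plate and carries that corner.
- corner_nr (a point): the centre of the shallow turned ring, 20 mm across, on top of the plate at its near right corner (92 mm along x and 62 mm along y from the plate's middle), straight above the foot: the place to press that corner.
- tip_nr (a point): centre of the black roller (12 mm across, 20 mm long, turns freely) at the outer end of the near right shim lever, a 14 mm wide steel arm out past the plate's side. Its hinge lies along the stand's x, 64 mm in x and 74 mm in y from the stand's middle, 10 mm above the worktop. Raised: this point 44 to 49 mm above the worktop, 34 to 39 mm outward of the hinge; flat: 12.5 mm up, 52 mm outward.
- lever_nr (a joint): angle of the near right corner's shim lever, rad: 0 fully raised (46 degrees up), 0.80 flat on its stop, level just above the base; starts at 0 to 0.12. Pressed down on its roller it moves at 3 to 5 N (friction) and stays where left; press centred over the roller, as a finger edge caught on its outer side jams it. Flat, its cam stands upright under the plate and carries that corner.
- corner_fl (a point): the centre of the shallow turned ring, 20 mm across, on top of the plate at its far left corner (92 mm along x and 62 mm along y from the plate's middle), straight above the foot: the place to press that corner.
- tip_fl (a point): centre of the black roller (12 mm across, 20 mm long, turns freely) at the outer end of the far left shim lever, a 14 mm wide steel arm out past the plate's side. Its hinge lies along the stand's x, 64 mm in x and 74 mm in y from the stand's middle, 10 mm above the worktop. Raised: this point 44 to 49 mm above the worktop, 34 to 39 mm outward of the hinge; flat: 12.5 mm up, 52 mm outward.
- lever_fl (a joint): angle of the far left corner's shim lever, rad: 0 fully raised (46 degrees up), 0.80 flat on its stop, level just above the base; starts at 0 to 0.12. Pressed down on its roller it moves at 3 to 5 N (friction) and stays where left; press centred over the roller, as a finger edge caught on its outer side jams it. Flat, its cam stands upright under the plate and carries that corner.
- corner_fr (a point): the centre of the shallow turned ring, 20 mm across, on top of the plate at its far right corner (92 mm along x and 62 mm along y from the plate's middle), straight above the foot: the place to press that corner.
- tip_fr (a point): centre of the black roller (12 mm across, 20 mm long, turns freely) at the outer end of the far right shim lever, a 14 mm wide steel arm out past the plate's side. Its hinge lies along the stand's x, 64 mm in x and 74 mm in y from the stand's middle, 10 mm above the worktop. Raised: this point 44 to 49 mm above the worktop, 34 to 39 mm outward of the hinge; flat: 12.5 mm up, 52 mm outward.
- lever_fr (a joint): angle of the far right corner's shim lever, rad: 0 fully raised (46 degrees up), 0.80 flat on its stop, level just above the base; starts at 0 to 0.12. Pressed down on its roller it moves at 3 to 5 N (friction) and stays where left; press centred over the roller, as a finger edge caught on its outer side jams it. Flat, its cam stands upright under the plate and carries that corner.

How it is judged (in metres and radians):
On the way, in this order (a step that is already met when the one before it is completed fails the run):
1. the rocking corner of the plate is pressed down by the fingers (((horizontal distance between foot_mark and corner_nl below 0.03 m and contact force between the fingers and plate above 1 N and angle between plate's own z axis and vertical above 0.02 rad and z of corner_nl in the frame of stand below 0.0348 m) or (horizontal distance between foot_mark and corner_nr below 0.03 m and contact force between the fingers and plate above 1 N and angle between plate's own z axis and vertical above 0.02 rad and z of corner_nr in the frame of stand below 0.0348 m) or (horizontal distance between foot_mark and corner_fl below 0.03 m and contact force between the fingers and plate above 1 N and angle between plate's own z axis and vertical above 0.02 rad and z of corner_fl in the frame of stand below 0.0348 m) or (horizontal distance between foot_mark and corner_fr below 0.03 m and contact force between the fingers and plate above 1 N and angle between plate's own z axis and vertical above 0.02 rad and z of corner_fr in the frame of stand below 0.0348 m))), for 0.05 s.
2. that corner's shim lever is pressed flat (((horizontal distance between foot_mark and corner_nl below 0.03 m and value of joint lever_nl above 0.7 rad and value of joint each of lever_nr, lever_fl, lever_fr below 0.25 rad) or (horizontal distance between foot_mark and corner_nr below 0.03 m and value of joint lever_nr above 0.7 rad and value of joint each of lever_nl, lever_fl, lever_fr below 0.25 rad) or (horizontal distance between foot_mark and corner_fl below 0.03 m and value of joint lever_fl above 0.7 rad and value of joint each of lever_nl, lever_nr, lever_fr below 0.25 rad) or (horizontal distance between foot_mark and corner_fr below 0.03 m and value of joint lever_fr above 0.7 rad and value of joint each of lever_nl, lever_nr, lever_fl below 0.25 rad))), for 0.2 s.
At the end, for the whole second after the job is handed in: the rocking corner's lever (foot_mark: a hidden point in the slack foot) is flat, above 0.70 of 0.80 rad, the other three raised, below 0.25 rad; the plate is still, level within 0.012 rad and within 8 mm of where it was, the dish within 20 mm of where it was (((horizontal distance between foot_mark and corner_nl below 0.03 m and value of joint lever_nl above 0.7 rad and value of joint each of lever_nr, lever_fl, lever_fr below 0.25 rad) or (horizontal distance between foot_mark and corner_nr below 0.03 m and value of joint lever_nr above 0.7 rad and value of joint each of lever_nl, lever_fl, lever_fr below 0.25 rad) or (horizontal distance between foot_mark and corner_fl below 0.03 m and value of joint lever_fl above 0.7 rad and value of joint each of lever_nl, lever_nr, lever_fr below 0.25 rad) or (horizontal distance between foot_mark and corner_fr below 0.03 m and value of joint lever_fr above 0.7 rad and value of joint each of lever_nl, lever_nr, lever_fl below 0.25 rad)) and angle between plate's own z axis and vertical below 0.012 rad and distance of plate from where it was at the start of the episode below 0.008 m and distance of dish from where it was at the start of the episode below 0.02 m and linear speed of plate below 0.01 m/s); the robot touches nothing.
It fails at once if a shim lever of a corner that does not rock is pressed down ((horizontal distance between foot_mark and corner_nl above 0.03 m and value of joint lever_nl above 0.3 rad) or (horizontal distance between foot_mark and corner_nr above 0.03 m and value of joint lever_nr above 0.3 rad) or (horizontal distance between foot_mark and corner_fl above 0.03 m and value of joint lever_fl above 0.3 rad) or (horizontal distance between foot_mark and corner_fr above 0.03 m and value of joint lever_fr above 0.3 rad)).
It fails at once if the plate is lifted or pushed off its feet (z of plate in the frame of stand above 0.034 m or distance of plate from where it was at the start of the episode above 0.015 m).
It fails at once if the dish is lifted or pushed about (distance of dish from where it was at the start of the episode above 0.03 m or z of dish in the frame of plate above 0.018 m).
It fails at once if a bystander is moved (distance of any of dropper, timer, vial from where it was at the start of the episode above 0.03 m).
It also fails if it takes over 45 s, if anything falls off the work surface, if the arm or the gripper's body presses on something with over 40 N, if the wrist force passes 120 N, or if a joint passes its speed limit or range.

ROBOT

A 6-joint arm with a two-finger parallel gripper is mounted at the origin on a cart in front of the work surface, level with it; the furniture and walls round the work are solid. World frame = base frame: x ahead of the robot, y to its left, z up, the work surface at z = 0. Lengths are in mm, angles in rad, forces in N, time in s.
With the tool pointing down it reaches from about 275 to 850 mm from the base axis. Payload 19 kg.
Tool frame: the origin (TCP) lies at the very end of the fingers, on their centre line; the grasp point (between the pads) lies 19 mm behind it; z points along the fingers, y is the direction in which the jaws open and shut (so a half turn about z gives the same grasp; the last joint's range is limited). The gripper opens to 85 mm and grips with 20 to 120 N. Pads are 22 mm wide; open, the fingers measure 114 mm over their backs; the gripper's body (76 mm by 85 mm) begins 54 mm behind the grasp point. The pads swing forward as they close: fully open they stand 13 mm farther back than shut.
Start: joints at [1.179, 0.15, 1.437, -0, 1.554, -0.134], TCP at [146.603, 555.963, 210.567] pointing down, gripper open.
Joint ranges: [-2.8, 2.8], [-0.68, 2.1], [0.12, 2.68], [-1.39, 4.53], [0.16, 2.79], [-2.81, 2.81]. Speed limits (rad/s): [1.89, 1.89, 2.22, 3.01, 3.01, 3.01].

INTERFACE

Orientations are given as [roll, pitch, yaw] about the fixed x, y, z axes, in that order (R = Rz(yaw) Ry(pitch) Rx(roll)).
In Python, from station import arm gives the robot as it stands.
- The arm moves only by the tool arm_command, never from a script. Its argument "increments" is a list of rows, each an object of numbers: "fingers": the opening in per cent of the stroke, from 0 (shut) to 100 (fully open); "x", "y", "z": the shift along the tool's x, y, z in m; "wx", "wy", "wz": the turn, a rotation vector about the tool's x, y, z in degrees. In form: [{"fingers": .., "x": .., "y": .., "z": .., "wx": .., "wy": .., "wz": ..}, ...]. A call has 1 to 10 rows; each row shifts and turns the commanded pose from where the row before left it, along the tool's axes as they then stand; what a row does not reach is not made up. A row lasts 1/8 s, in which the tool goes at most 62.5 mm and 10.7 degrees, less where a joint would pass 70% of its speed; a pose out of reach is approached as far as the arm can. A call with a gripper value outside its range is refused whole. The fingers move at their own pace and stop on an object; "squeeze" is the grip in N (left out, the last holds). Time passes only in rows, so rows that do not move let the fingers close. It gives the time, the measured TCP pose, the force and the opening at its end, in the units of the state.
- arm.observe(): the state, without advancing time (a new reading comes with each control period).
- arm.snapshot(name): name is "side" or "top" or "wrist"; returns a dict with "frame" (480x640x3 uint8, red, green, blue), "vertical_fov" (degrees; the focal length in pixels is half the picture's height over the tangent of half this angle, whatever the lens; pixels are square), "cx", "cy" (the principal point, pixels), "k1" (the pictures are not rectified: a ray, as slopes to the right and down, at radius r is drawn at 1 + k1 r^2 times it, then the intrinsics apply), "pose" (4x4, takes a point from camera to world coordinates). Camera axes: x right, y down, z forward; pixel columns grow to the right and rows downward; lengths in mm; the calibration is good to about 2 mm. A picture is of the moment at which its call begins. There is no depth.
- arm.job_done(): hands the job in, once; it reports no verdict.
The state is a dict: "t": time; "joint_positions": joint angles; "dq": joint speeds; "effort": joint torques, N m; "ee_pos": TCP position; "tool_rot": TCP orientation; "force": force on the tool from outside, world axes, zero at the start; "torque": the same for the moment, N m; "gripper_width": opening from 0.0 (shut) to 1.0 (fully open).
Only numpy, scipy, OpenCV 4.12 (cv2) and the standard library are available. Lean on these libraries where they do the work, as an engineer would, in place of code of your own. Each camera call takes 0.05 s, during which the arm holds its last target. There are 200 camera calls.

## Working session

There is one attempt and no reset: what is moved stays moved. The work goes in short steps, Python scripts to look and compute and a tool call to move; the robot and the scene stay as the last step left them, time stands still between calls to the robot, and variables do not carry over. Pictures are saved under pics/ and viewed, about 8 in all and at most 12, crops included, and the job is handed in when it is done.

Besides the shell and the picture viewer there is one more tool, called after "Emit:" as name([rows], argument=value, ...), one row to a line, values as JSON. arm_command: Moves the arm, as the interface text tells. Its arguments: {"type":"object","properties":{"increments":{"type":"array"},"squeeze":{"type":"number"}},"required":["increments"]}

```bash
mkdir -p pics; cat > h.py <<'E'
import numpy as np, cv2, pickle
from station import arm
def snap(n,f):
    s=arm.snapshot(n); pickle.dump(s,open(f'pics/{f}.pkl','wb')); cv2.imwrite(f'pics/{f}.png',s['frame'][:,:,::-1]); return s
def K(s):
    f=240/np.tan(np.radians(s['vertical_fov'])/2); return np.array([[f,0,s['cx']],[0,f,s['cy']],[0,0,1.]]),np.array([s['k1'],0,0,0,0.])
def pix(s,P):
    T=np.linalg.inv(s['pose']); k,d=K(s); return cv2.projectPoints(np.float64(P).reshape(-1,1,3),cv2.Rodrigues(T[:3,:3])[0],T[:3,3],k,d)[0][:,0]
def world(s,uv,z):
    k,d=K(s); n=cv2.undistortPoints(np.float64(uv).reshape(-1,1,2),k,d)[:,0]
    r=np.c_[n,np.ones(len(n))]@s['pose'][:3,:3].T; c=s['pose'][:3,3]
    return c+r*((z-c[2])/r[:,2])[:,None]
E
python3 - <<'E'
from h import *
for n in('top','side'):
    s=snap(n,n+'0'); print(n,s['pose'].round(2).tolist(),s['vertical_fov'],s['k1'])
print(arm.observe())
E
```

```text
top [[0.01, -0.99, 0.11, 499.52], [-1.0, -0.01, 0.02, -9.35], [-0.02, -0.11, -0.99, 1018.26], [0.0, 0.0, 0.0, 1.0]] 50.306095481057305 -0.10474256910000153
side [[0.85, -0.27, 0.44, 70.16], [-0.52, -0.43, 0.74, -857.11], [-0.01, -0.86, -0.51, 667.07], [0.0, 0.0, 0.0, 1.0]] 44.698478873657166 -0.10382618123052934
{'t': 0.1, 'joint_positions': array([ 1.17900771e+00,  1.50925754e-01,  1.43793474e+00,  3.94032278e-05,
        1.55379791e+00, -1.33998220e-01]), 'dq': array([-0.00154224, -0.00149498, -0.00333433,  0.0009317 , -0.00129464,
        0.00111005]), 'effort': array([ 6.32774492e-03, -7.14375186e+01, -5.71794212e+01, -1.31892984e-04,
        7.24757236e-03,  1.37865282e-06]), 'ee_pos': array([146.50826634, 555.78076052, 210.0577216 ]), 'tool_rot': array([-3.14054172e+00, -1.81425249e-04,  2.88380147e+00]), 'force': array([-0.78720897,  0.63195977, -0.01236949]), 'torque': array([ 0.00379966, -0.03166825,  0.01068887]), 'gripper_width': 0.9981157915296536}
```

View pics/top0.png

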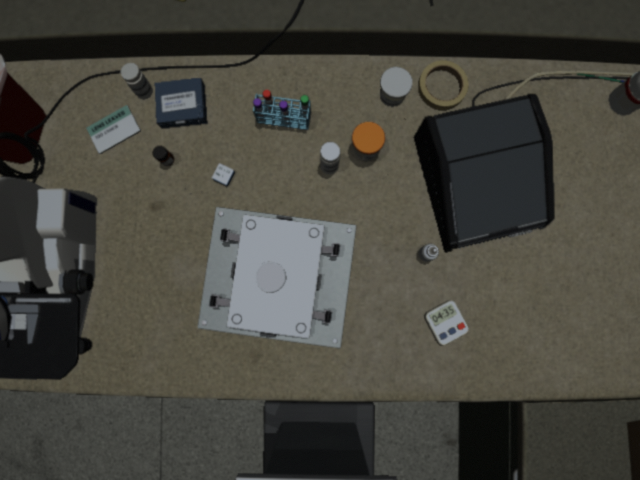

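View pics/side0.png

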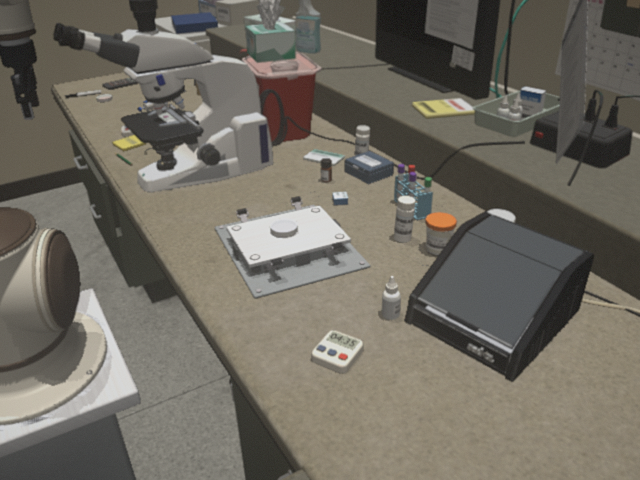

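The top view shows the plate at about (230-325, 215-335), with rings near fl (251,224), fr (315,231), nl (237,318) and nr (301,328). There are four black rollers outside its long sides. I'll enlarge it for exact positions.

```bash
python3 - <<'E'
import cv2
a=cv2.imread('pics/top0.png')[200:355,190:365]
a=cv2.convertScaleAbs(a,alpha=1.3)
cv2.imwrite('pics/top0c.png',cv2.resize(a,None,fx=3.8,fy=3.8,interpolation=cv2.INTER_CUBIC))
E
```

```text
(no output)
```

View pics/top0c.png

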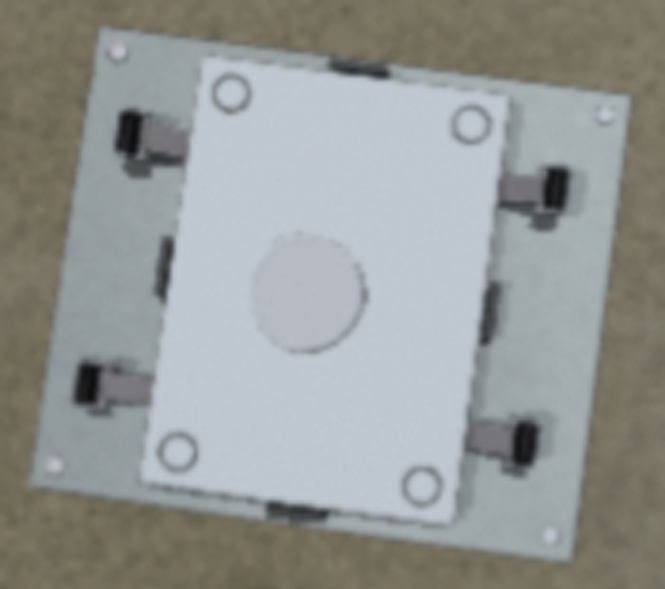

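Crop positions: rings fl (231,93), fr (471,124), nl (178,453), nr (422,486). Rollers are fl (129,132), fr (556,189), nl (88,384), nr (525,443). The dish is intact near the middle.

```bash
cat > fit.py <<'E'
from h import *
s=pickle.load(open('pics/top0.pkl','rb'))
f=lambda a:(np.array(a)+.5)/3.8-.5+np.array([190,200])
N=['fl','fr','nl','nr']
R=world(s,f([(231,93),(471,124),(178,453),(422,486)]),37)[:,:2]
B=np.array([(92,62),(92,-62),(-92,62),(-92,-62)])
c=R.mean(0); Q=R-c; yaw=np.arctan2((B[:,0]*Q[:,1]-B[:,1]*Q[:,0]).sum(),(B*Q).sum())
M=np.array([[np.cos(yaw),-np.sin(yaw)],[np.sin(yaw),np.cos(yaw)]])
P=c+B@M.T
if __name__=='__main__':
    print('c',c,'yaw',yaw,'res',(R-P).round(1).tolist())
    T=world(s,f([(129,132),(556,189),(88,384),(525,443)]),47)[:,:2]
    for n,p,t in zip(N,P,T): print(n,p.round(1),'tip',t.round(1),'stand frame',((t-c)@M).round(1))
    # stand corners check
    S=world(s,f([(100,28),(630,95),(32,486),(572,560)]),6)[:,:2]; print('stand c',S.mean(0))
    o=arm.observe(); print(o['ee_pos'],o['tool_rot'])
E
python3 fit.py
```

```text
c [545.68185848  83.43758002] yaw -0.12147695436392085 res [[0.2, -0.0], [0.3, -0.2], [-0.4, 0.2], [-0.1, 0.0]]
fl [644.5 133.8] tip [622.9 183.9] stand frame [ 64.5 109.1]
fr [629.5  10.7] tip [595.9 -32.7] stand frame [  63.9 -109.2]
nl [461.9 156.1] tip [495.4 200.9] stand frame [-64.1 110.5]
nr [446.8  33. ] tip [469.1 -18.2] stand frame [ -63.7 -110.2]
stand c [545.93850934  82.93387202]
[146.50826634 555.78076052 210.0577216 ] [-3.14054172e+00 -1.81425249e-04  2.88380147e+00]
```

Emit:
arm_command([
  {"fingers": 0, "wz": -7.8},
  {"fingers": 0, "x": -0.0192, "y": -0.0313},
  {"fingers": 0, "x": -0.0192, "y": -0.0313},
  {"fingers": 0, "x": -0.0192, "y": -0.0313},
  {"fingers": 0, "x": -0.0192, "y": -0.0313},
  {"fingers": 0, "x": -0.0192, "y": -0.0313},
  {"fingers": 0, "x": -0.0192, "y": -0.0313},
  {"fingers": 0, "x": -0.0192, "y": -0.0313},
  {"fingers": 0, "x": -0.0192, "y": -0.0313},
  {"fingers": 0},
])

```text
$.increments[0]: bad value
```

```bash
cat > st.py <<'E'
from fit import *
o=arm.observe(); p=o['ee_pos']
print('t',o['t'],'stand xy',((p[:2]-c)@M).round(2),'z',p[2].round(2),'F',o['force'].round(2),'yaw',o['tool_rot'].round(4),'j',o['joint_positions'].round(2),'w',round(o['gripper_width'],3))
E
python3 st.py
```

```text
t 0.1 stand xy [-453.47  420.49] z 210.06 F [-0.79  0.63 -0.01] yaw [-3.1405e+00 -2.0000e-04  2.8838e+00] j [ 1.18  0.15  1.44  0.    1.55 -0.13] w 0.998
```

The row was refused, perhaps because every key is required. I'll send full rows.

Emit:
arm_command([
  {"fingers": 0, "x": 0, "y": 0, "z": 0, "wx": 0, "wy": 0, "wz": -7.8},
  {"fingers": 0, "x": -0.0192, "y": -0.0313, "z": 0, "wx": 0, "wy": 0, "wz": 0},
  {"fingers": 0, "x": -0.0192, "y": -0.0313, "z": 0, "wx": 0, "wy": 0, "wz": 0},
  {"fingers": 0, "x": -0.0192, "y": -0.0313, "z": 0, "wx": 0, "wy": 0, "wz": 0},
  {"fingers": 0, "x": -0.0192, "y": -0.0313, "z": 0, "wx": 0, "wy": 0, "wz": 0},
  {"fingers": 0, "x": -0.0192, "y": -0.0313, "z": 0, "wx": 0, "wy": 0, "wz": 0},
  {"fingers": 0, "x": -0.0192, "y": -0.0313, "z": 0, "wx": 0, "wy": 0, "wz": 0},
  {"fingers": 0, "x": -0.0192, "y": -0.0313, "z": 0, "wx": 0, "wy": 0, "wz": 0},
  {"fingers": 0, "x": -0.0192, "y": -0.0313, "z": 0, "wx": 0, "wy": 0, "wz": 0},
])

```text
t: 1.23
ee_pos: [268.9, 287.6, 210.4]
tool_rot: [-3.141, -0.0, 3.02]
force: [1.0, 0.1, -0.5]
gripper_width: 0.0
```

Emit:
arm_command([
  {"fingers": 0, "x": -0.0347, "y": -0.018, "z": 0, "wx": 0, "wy": 0, "wz": 0},
  {"fingers": 0, "x": -0.0347, "y": -0.018, "z": 0, "wx": 0, "wy": 0, "wz": 0},
  {"fingers": 0, "x": -0.0347, "y": -0.018, "z": 0, "wx": 0, "wy": 0, "wz": 0},
  {"fingers": 0, "x": -0.0347, "y": -0.018, "z": 0, "wx": 0, "wy": 0, "wz": 0},
  {"fingers": 0, "x": -0.0347, "y": -0.018, "z": 0, "wx": 0, "wy": 0, "wz": 0},
  {"fingers": 0, "x": -0.0347, "y": -0.018, "z": 0, "wx": 0, "wy": 0, "wz": 0},
  {"fingers": 0, "x": 0, "y": 0, "z": 0.05, "wx": 0, "wy": 0, "wz": 0},
  {"fingers": 0, "x": 0, "y": 0, "z": 0.05, "wx": 0, "wy": 0, "wz": 0},
  {"fingers": 0, "x": 0, "y": 0, "z": 0.05, "wx": 0, "wy": 0, "wz": 0},
  {"fingers": 0, "x": 0, "y": 0, "z": 0, "wx": 0, "wy": 0, "wz": 0},
])

```text
t: 2.48
ee_pos: [460.1, 155.9, 57.9]
tool_rot: [-3.14, -0.006, 3.02]
force: [-0.1, 0.4, 0.5]
gripper_width: 0.0
```

```bash
python3 st.py; python3 -c "
from h import *
s=snap('side','s1'); cv2.imwrite('pics/s1c.png',cv2.resize(s['frame'][150:310,150:400,::-1],None,fx=3,fy=3,interpolation=2))"
```

```text
t 2.475 stand xy [-93.75  61.53] z 57.9 F [-0.1   0.42  0.5 ] yaw [-3.1397 -0.006   3.0198] j [ 0.17  0.08  1.84 -0.    1.23 -1.28] w 0.0
```

View pics/s1c.png

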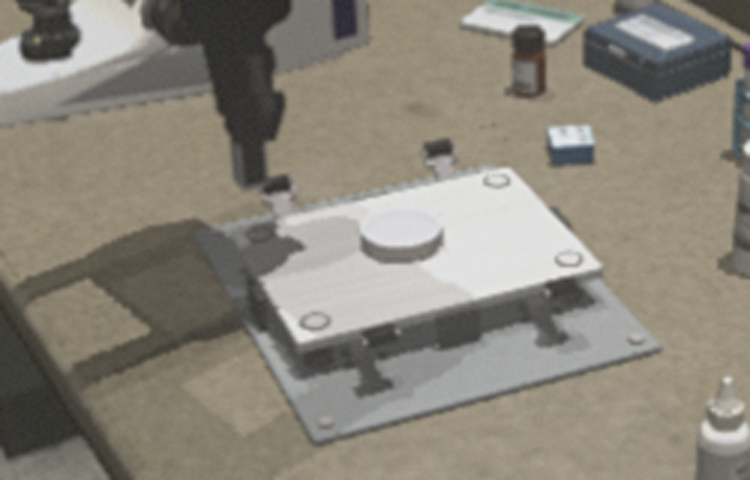

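The closed fingertips at crop (250,185) hang above the near left ring (262,232), and everything is undisturbed. I'll lower them to just above it.

Emit:
arm_command([
  {"fingers": 0, "x": -0.001, "y": 0, "z": 0.012, "wx": 0, "wy": 0, "wz": 0},
  {"fingers": 0, "x": 0, "y": 0, "z": 0.004, "wx": 0, "wy": 0, "wz": 0},
  {"fingers": 0, "x": 0, "y": 0, "z": 0, "wx": 0, "wy": 0, "wz": 0},
  {"fingers": 0, "x": 0, "y": 0, "z": 0, "wx": 0, "wy": 0, "wz": 0},
])

```text
t: 3.02
ee_pos: [463.5, 156.2, 45.1]
tool_rot: [3.142, 0.001, 3.02]
force: [0.3, -0.1, 0.7]
gripper_width: -0.001
```

```bash
python3 st.py; python3 -c "
from fit import *
s=pickle.load(open('pics/s1.pkl','rb')); print((pix(s,[[460.1,155.9,57.9],[461.9,156.1,37]])-[150,150])*3)"
```

```text
t 3.025 stand xy [-90.43  62.29] z 45.1 F [ 0.3  -0.15  0.69] yaw [3.1415e+00 7.0000e-04 3.0200e+00] j [ 0.17  0.09  1.85 -0.    1.2  -1.28] w -0.001
[[255.74793496 208.41180977]
 [260.54081882 233.13620267]]
```

Emit:
arm_command([
  {"fingers": 0, "x": 0.0015, "y": 0, "z": 0.004, "wx": 0, "wy": 0, "wz": 0},
  {"fingers": 0, "x": 0, "y": 0, "z": 0.002, "wx": 0, "wy": 0, "wz": 0},
  {"fingers": 0, "x": 0, "y": 0, "z": 0.001, "wx": 0, "wy": 0, "wz": 0},
  {"fingers": 0, "x": 0, "y": 0, "z": 0.001, "wx": 0, "wy": 0, "wz": 0},
  {"fingers": 0, "x": 0, "y": 0, "z": 0, "wx": 0, "wy": 0, "wz": 0},
])

```text
t: 3.65
ee_pos: [461.7, 156.3, 36.5]
tool_rot: [-3.141, -0.0, 3.02]
force: [-0.5, -0.3, -0.3]
gripper_width: -0.002
```

```bash
python3 st.py; python3 -c "
from h import *
s=snap('side','s2'); cv2.imwrite('pics/s2c.png',cv2.resize(s['frame'][150:310,150:400,::-1],None,fx=3,fy=3,interpolation=2))"
```

```text
t 3.65 stand xy [-92.19  62.18] z 36.53 F [-0.55 -0.28 -0.34] yaw [-3.1414e+00 -1.0000e-04  3.0200e+00] j [ 0.17  0.1   1.86 -0.    1.18 -1.28] w -0.002
```

View pics/s2c.png

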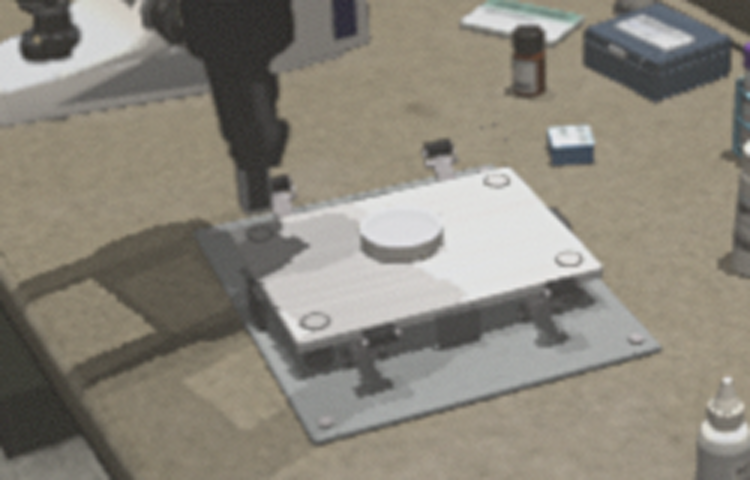

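The fingers end at crop (253,207), but the ring centre is at (261,233). The state says z 36.5, yet there is no contact force. I'll check with the wrist and top cameras.

```bash
python3 -c "
from h import *
s=snap('wrist','w2');t=snap('top','t2')
a=cv2.resize(s['frame'][:,:,::-1],(400,300)); b=cv2.resize(t['frame'][190:370,180:380,::-1],(400,360))
cv2.imwrite('pics/wt.png',np.hstack([np.pad(a,((0,60),(0,0),(0,0))),b]))
print(s['pose'].round(2).tolist()); print(pix(s,[[461.7,156.3,36.5],[461.9,156.1,37]])*400/640)"
```

```text
[[0.12, 0.95, 0.3, 384.81], [0.99, -0.12, -0.04, 165.78], [-0.0, 0.3, -0.95, 200.21], [0.0, 0.0, 0.0, 1.0]]
[[198.99882738 180.43042522]
 [198.76058029 181.00010708]]
```

View pics/wt.png

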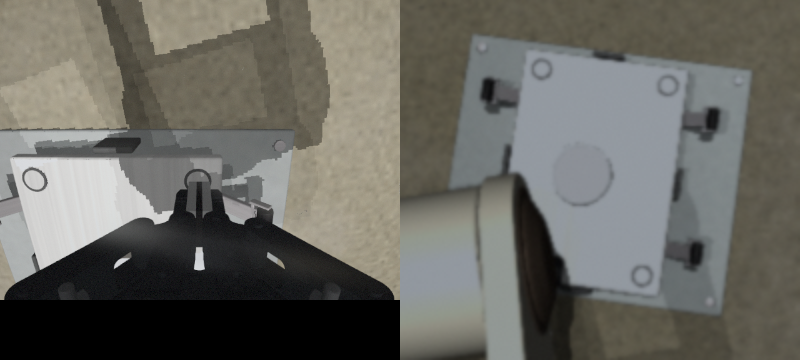

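In the wrist view the fingers line up with the ring (198,181), and their tips stop short of the plate, perhaps 10–20 mm above it. They are aligned sideways, so I'll go down in small steps and watch the force.

Emit:
arm_command([
  {"fingers": 0, "x": 0, "y": 0, "z": 0.001, "wx": 0, "wy": 0, "wz": 0},
  {"fingers": 0, "x": 0, "y": 0, "z": 0.001, "wx": 0, "wy": 0, "wz": 0},
  {"fingers": 0, "x": 0, "y": 0, "z": 0.001, "wx": 0, "wy": 0, "wz": 0},
  {"fingers": 0, "x": 0, "y": 0, "z": 0.001, "wx": 0, "wy": 0, "wz": 0},
])

```text
t: 4.3
ee_pos: [461.7, 156.3, 32.5]
tool_rot: [-3.141, -0.0, 3.02]
force: [-0.3, 1.4, -0.9]
gripper_width: 0.0
```

Emit:
arm_command([
  {"fingers": 0, "x": 0, "y": 0, "z": 0.001, "wx": 0, "wy": 0, "wz": 0},
  {"fingers": 0, "x": 0, "y": 0, "z": 0.001, "wx": 0, "wy": 0, "wz": 0},
  {"fingers": 0, "x": 0, "y": 0, "z": 0.001, "wx": 0, "wy": 0, "wz": 0},
  {"fingers": 0, "x": 0, "y": 0, "z": 0, "wx": 0, "wy": 0, "wz": 0},
])

```text
t: 4.8
ee_pos: [461.7, 156.3, 29.5]
tool_rot: [-3.141, -0.0, 3.02]
force: [-0.2, -0.1, 0.7]
gripper_width: 0.001
```

```bash
python3 st.py;python3 st.py; python3 -c "
from h import *
s=snap('side','s3'); s2=pickle.load(open('pics/s2.pkl','rb')); cv2.imwrite('pics/s3c.png',np.hstack([cv2.resize(q['frame'][180:270,200:300,::-1],None,fx=4,fy=4,interpolation=2) for q in (s2,s)]))"
```

```text
t 4.8 stand xy [-92.19  62.2 ] z 29.54 F [-0.15 -0.05  0.7 ] yaw [-3.1415e+00 -1.0000e-04  3.0199e+00] j [ 0.17  0.11  1.87 -0.    1.16 -1.28] w 0.001
t 4.8 stand xy [-92.19  62.2 ] z 29.54 F [-0.15 -0.05  0.7 ] yaw [-3.1415e+00 -1.0000e-04  3.0199e+00] j [ 0.17  0.11  1.87 -0.    1.16 -1.28] w 0.001
```

View pics/s3c.png

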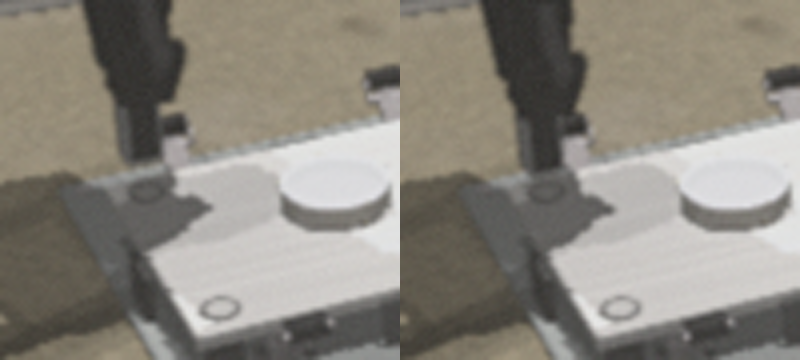

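The fingers are still free. Their ends at (540,172) sit about 10–14 mm above the ring (548,189), so the real tips are roughly 19 mm behind the reported TCP. I'll continue.

Emit:
arm_command([
  {"fingers": 0, "x": 0, "y": 0, "z": 0.002, "wx": 0, "wy": 0, "wz": 0},
  {"fingers": 0, "x": 0, "y": 0, "z": 0.002, "wx": 0, "wy": 0, "wz": 0},
  {"fingers": 0, "x": 0, "y": 0, "z": 0.001, "wx": 0, "wy": 0, "wz": 0},
  {"fingers": 0, "x": 0, "y": 0, "z": 0.001, "wx": 0, "wy": 0, "wz": 0},
  {"fingers": 0, "x": 0, "y": 0, "z": 0, "wx": 0, "wy": 0, "wz": 0},
])

```text
t: 5.48
ee_pos: [461.7, 156.4, 23.5]
tool_rot: [-3.141, -0.0, 3.02]
force: [0.5, -1.5, 0.6]
gripper_width: -0.002
```

Emit:
arm_command([
  {"fingers": 0, "x": 0, "y": 0, "z": 0.001, "wx": 0, "wy": 0, "wz": 0},
  {"fingers": 0, "x": 0, "y": 0, "z": 0.001, "wx": 0, "wy": 0, "wz": 0},
  {"fingers": 0, "x": 0, "y": 0, "z": 0, "wx": 0, "wy": 0, "wz": 0},
])

```text
t: 5.85
ee_pos: [461.7, 156.3, 21.5]
tool_rot: [-3.141, -0.0, 3.02]
force: [0.5, 0.5, -0.6]
gripper_width: 0.002
```

Emit:
arm_command([
  {"fingers": 0, "x": 0, "y": 0, "z": 0.001, "wx": 0, "wy": 0, "wz": 0},
  {"fingers": 0, "x": 0, "y": 0, "z": 0.001, "wx": 0, "wy": 0, "wz": 0},
  {"fingers": 0, "x": 0, "y": 0, "z": 0, "wx": 0, "wy": 0, "wz": 0},
])

```text
t: 6.22
ee_pos: [461.7, 156.4, 19.5]
tool_rot: [-3.141, -0.0, 3.02]
force: [0.1, -0.5, 0.2]
gripper_width: -0.003
```

Emit:
arm_command([
  {"fingers": 0, "x": 0, "y": 0, "z": 0.001, "wx": 0, "wy": 0, "wz": 0},
  {"fingers": 0, "x": 0, "y": 0, "z": 0.001, "wx": 0, "wy": 0, "wz": 0},
  {"fingers": 0, "x": 0, "y": 0, "z": 0, "wx": 0, "wy": 0, "wz": 0},
])

```text
t: 6.6
ee_pos: [461.7, 156.3, 17.5]
tool_rot: [-3.141, -0.0, 3.02]
force: [-0.1, -0.1, 0.2]
gripper_width: -0.002
```

Emit:
arm_command([
  {"fingers": 0, "x": 0, "y": 0, "z": 0.001, "wx": 0, "wy": 0, "wz": 0},
  {"fingers": 0, "x": 0, "y": 0, "z": 0, "wx": 0, "wy": 0, "wz": 0},
])

```text
t: 6.85
ee_pos: [461.7, 156.3, 16.5]
tool_rot: [-3.141, -0.0, 3.02]
force: [-0.4, 0.5, 0.7]
gripper_width: -0.001
```

Emit:
arm_command([
  {"fingers": 0, "x": 0, "y": 0, "z": 0.001, "wx": 0, "wy": 0, "wz": 0},
  {"fingers": 0, "x": 0, "y": 0, "z": 0, "wx": 0, "wy": 0, "wz": 0},
])

```text
t: 7.1
ee_pos: [461.8, 156.4, 16.3]
tool_rot: [-3.142, 0.0, 3.02]
force: [-5.3, -1.2, 12.5]
gripper_width: -0.003
```

Emit:
arm_command([
  {"fingers": 0, "x": 0, "y": 0, "z": 0.001, "wx": 0, "wy": 0, "wz": 0},
  {"fingers": 0, "x": 0, "y": 0, "z": 0, "wx": 0, "wy": 0, "wz": 0},
])

```text
t: 7.35
ee_pos: [461.9, 156.4, 16.1]
tool_rot: [3.142, 0.001, 3.02]
force: [-11.5, -2.1, 29.8]
gripper_width: -0.002
```

Near left is rigid: contact comes at reported z 16.4 and the force rises to 30 N over 0.4 mm, so the tips are 20.6 mm above the reported z. Next is near right.

Emit:
arm_command([
  {"fingers": 0, "x": 0, "y": 0, "z": -0.012, "wx": 0, "wy": 0, "wz": 0},
  {"fingers": 0, "x": 0, "y": -0.031, "z": 0, "wx": 0, "wy": 0, "wz": 0},
  {"fingers": 0, "x": 0, "y": -0.031, "z": 0, "wx": 0, "wy": 0, "wz": 0},
  {"fingers": 0, "x": 0, "y": -0.031, "z": 0, "wx": 0, "wy": 0, "wz": 0},
  {"fingers": 0, "x": 0, "y": -0.031, "z": 0, "wx": 0, "wy": 0, "wz": 0},
  {"fingers": 0, "x": 0, "y": 0, "z": 0, "wx": 0, "wy": 0, "wz": 0},
  {"fingers": 0, "x": 0, "y": 0, "z": 0.006, "wx": 0, "wy": 0, "wz": 0},
  {"fingers": 0, "x": 0, "y": 0, "z": 0.002, "wx": 0, "wy": 0, "wz": 0},
  {"fingers": 0, "x": 0, "y": 0, "z": 0, "wx": 0, "wy": 0, "wz": 0},
])

```text
t: 8.48
ee_pos: [446.5, 33.8, 18.3]
tool_rot: [-3.142, -0.001, 3.021]
force: [-0.2, -0.9, 0.1]
gripper_width: -0.002
```

```bash
python3 st.py
```

```text
t 8.475 stand xy [-92.42 -61.27] z 18.29 F [-0.17 -0.88  0.1 ] yaw [-3.1415e+00 -7.0000e-04  3.0208e+00] j [-0.1   0.04  1.97 -0.    1.13 -1.55] w -0.002
```

Emit:
arm_command([
  {"fingers": 0, "x": 0, "y": -0.001, "z": 0.001, "wx": 0, "wy": 0, "wz": 0},
  {"fingers": 0, "x": 0, "y": 0, "z": 0.001, "wx": 0, "wy": 0, "wz": 0},
  {"fingers": 0, "x": 0, "y": 0, "z": 0.001, "wx": 0, "wy": 0, "wz": 0},
  {"fingers": 0, "x": 0, "y": 0, "z": 0, "wx": 0, "wy": 0, "wz": 0},
])

```text
t: 8.98
ee_pos: [446.6, 32.3, 15.7]
tool_rot: [-3.142, 0.0, 3.02]
force: [-1.8, 0.4, 4.2]
gripper_width: 0.002
```

Emit:
arm_command([
  {"fingers": 0, "x": 0, "y": 0, "z": 0.001, "wx": 0, "wy": 0, "wz": 0},
  {"fingers": 0, "x": 0, "y": 0, "z": 0, "wx": 0, "wy": 0, "wz": 0},
])

```text
t: 9.22
ee_pos: [446.5, 32.3, 14.6]
tool_rot: [-3.141, -0.0, 3.02]
force: [-3.1, 0.0, 4.8]
gripper_width: 0.002
```

Near right gives 1.1 mm with only 0.6 N more, so it rocks. I'll press it to the bottom (4–4.5 mm).

Emit:
arm_command([
  {"fingers": 0, "x": 0, "y": 0, "z": 0.001, "wx": 0, "wy": 0, "wz": 0},
  {"fingers": 0, "x": 0, "y": 0, "z": 0.001, "wx": 0, "wy": 0, "wz": 0},
  {"fingers": 0, "x": 0, "y": 0, "z": 0.0006, "wx": 0, "wy": 0, "wz": 0},
  {"fingers": 0, "x": 0, "y": 0, "z": 0, "wx": 0, "wy": 0, "wz": 0},
])

```text
t: 9.72
ee_pos: [446.5, 32.1, 12.1]
tool_rot: [-3.141, -0.0, 3.02]
force: [-4.2, -1.4, 6.5]
gripper_width: -0.001
```

Near right bottomed 4.2 mm down at about 6.5 N, so it is the rocking corner. I'll lift and move over its roller.

Emit:
arm_command([
  {"fingers": 0, "x": 0, "y": 0, "z": -0.003, "wx": 0, "wy": 0, "wz": 0},
  {"fingers": 0, "x": 0, "y": 0, "z": -0.012, "wx": 0, "wy": 0, "wz": 0},
  {"fingers": 0, "x": 0, "y": 0, "z": -0.015, "wx": 0, "wy": 0, "wz": 0},
  {"fingers": 0, "x": 0, "y": 0, "z": -0.015, "wx": 0, "wy": 0, "wz": 0},
  {"fingers": 0, "x": -0.014, "y": -0.024, "z": 0, "wx": 0, "wy": 0, "wz": 0},
  {"fingers": 0, "x": -0.014, "y": -0.024, "z": 0, "wx": 0, "wy": 0, "wz": 0},
  {"fingers": 0, "x": 0, "y": 0, "z": 0, "wx": 0, "wy": 0, "wz": 0},
  {"fingers": 0, "x": 0, "y": 0, "z": 0, "wx": 0, "wy": 0, "wz": 0},
])

```text
t: 10.72
ee_pos: [468.4, -18.5, 57.4]
tool_rot: [3.142, 0.0, 3.02]
force: [-0.0, 0.2, 0.1]
gripper_width: 0.001
```

```bash
python3 st.py; python3 -c "
from fit import *
s=snap('side','s4');cv2.imwrite('pics/s4c.png',cv2.resize(s['frame'][180:300,200:370,::-1],None,fx=4,fy=4,interpolation=2))
q=c+np.array([-64,-110.2])@M.T
o=arm.observe()['ee_pos']+[0,0,20.6]
print((pix(s,[[*q,47.4],o])-[200,180])*4)"
```

```text
t 10.725 stand xy [ -64.36 -110.55] z 57.38 F [-0.02  0.22  0.1 ] yaw [3.1415 0.     3.0196] j [-0.2   0.04  1.88  0.    1.22 -1.65] w 0.001
[[308.3149613  325.37987242]
 [304.09456229 271.84261919]]
```

View pics/s4c.png

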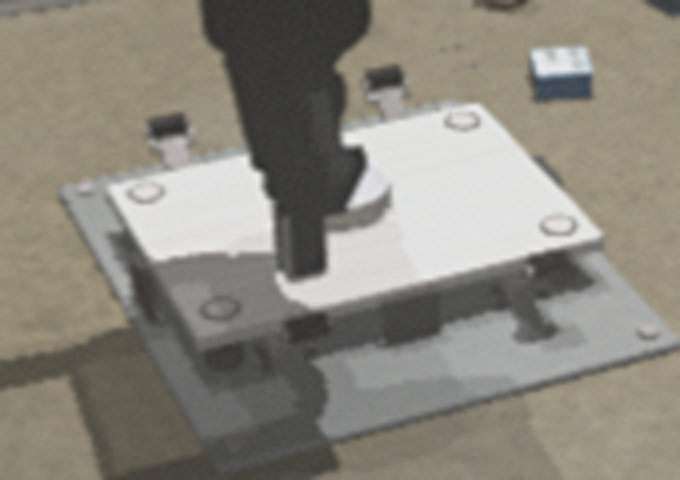

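The finger end at (302,275) matches the corrected prediction (304,272), and the roller at (307,325) matches too. Six of twelve views had been planned for by now and I've used eight. I'll lower to just above the roller.

Emit:
arm_command([
  {"fingers": 0, "x": 0, "y": 0, "z": 0.012, "wx": 0, "wy": 0, "wz": 0},
  {"fingers": 0, "x": 0, "y": 0, "z": 0.01, "wx": 0, "wy": 0, "wz": 0},
  {"fingers": 0, "x": 0, "y": 0, "z": 0.001, "wx": 0, "wy": 0, "wz": 0},
  {"fingers": 0, "x": 0, "y": 0, "z": 0.001, "wx": 0, "wy": 0, "wz": 0},
  {"fingers": 0, "x": 0, "y": -0.0005, "z": 0.001, "wx": 0, "wy": 0, "wz": 0},
  {"fingers": 0, "x": 0, "y": 0, "z": 0, "wx": 0, "wy": 0, "wz": 0},
])

```text
t: 11.52
ee_pos: [468.6, -19.3, 32.2]
tool_rot: [-3.141, 0.0, 3.02]
force: [-0.9, -1.0, 0.4]
gripper_width: 0.0
```

Emit:
arm_command([
  {"fingers": 0, "x": 0, "y": -0.0015, "z": 0.002, "wx": 0, "wy": 0, "wz": 0},
  {"fingers": 0, "x": 0, "y": -0.0017, "z": 0.002, "wx": 0, "wy": 0, "wz": 0},
  {"fingers": 0, "x": 0, "y": -0.0016, "z": 0.002, "wx": 0, "wy": 0, "wz": 0},
  {"fingers": 0, "x": 0, "y": 0, "z": 0, "wx": 0, "wy": 0, "wz": 0},
])

```text
t: 12.02
ee_pos: [467.8, -24.2, 25.8]
tool_rot: [-3.142, -0.0, 3.02]
force: [-0.3, -0.1, -0.4]
gripper_width: 0.002
```

```bash
python3 st.py
```

```text
t 12.025 stand xy [ -64.27 -116.23] z 25.78 F [-0.31 -0.1  -0.37] yaw [-3.1415e+00 -3.0000e-04  3.0197e+00] j [-0.22  0.07  1.92 -0.    1.15 -1.67] w 0.002
```

There's no force where I expected contact, so I'll look.

```bash
python3 -c "
from fit import *
s=snap('side','s5');cv2.imwrite('pics/s5c.png',cv2.resize(s['frame'][220:290,230:330,::-1],None,fx=7,fy=7,interpolation=2))
o=arm.observe()['ee_pos']+[0,0,20.6]
import math
L=[]
for q in (0,.05,.1,.15,.2,.25):
    a=.848-q; w=c+np.array([-64,-74-52.06*math.cos(a)])@M.T; L.append([*w,10+52.06*math.sin(a)])
print(((pix(s,[o]+L)-[230,220])*7).round(0).tolist(), np.array(L)[:,2].round(1))"
```

```text
[[336.0, 304.0], [327.0, 281.0], [330.0, 290.0], [332.0, 299.0], [335.0, 308.0], [338.0, 318.0], [340.0, 327.0]] [49.  47.3 45.4 43.5 41.4 39.3]
```

View pics/s5c.png

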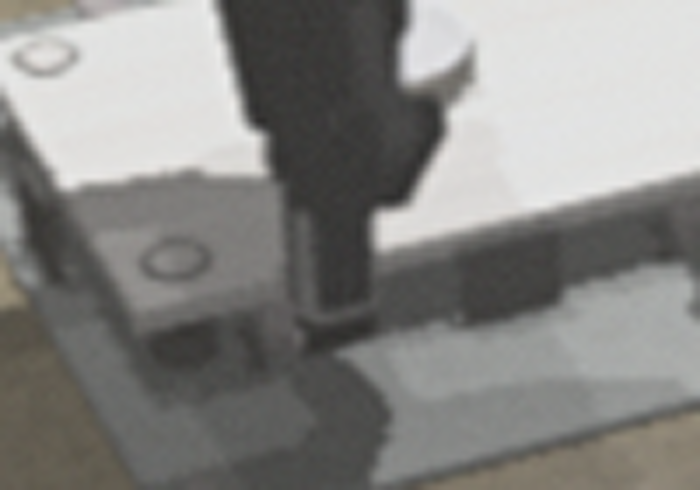

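The finger sits on top of the roller (visible under it at about (335,335)) and the lever is partly down, as intended. I'll follow the arc down.

Emit:
arm_command([
  {"fingers": 0, "x": 0, "y": -0.0021, "z": 0.003, "wx": 0, "wy": 0, "wz": 0},
  {"fingers": 0, "x": 0, "y": -0.0017, "z": 0.003, "wx": 0, "wy": 0, "wz": 0},
  {"fingers": 0, "x": 0, "y": -0.0015, "z": 0.003, "wx": 0, "wy": 0, "wz": 0},
  {"fingers": 0, "x": 0, "y": -0.0012, "z": 0.003, "wx": 0, "wy": 0, "wz": 0},
  {"fingers": 0, "x": 0, "y": -0.001, "z": 0.003, "wx": 0, "wy": 0, "wz": 0},
  {"fingers": 0, "x": 0, "y": -0.0009, "z": 0.003, "wx": 0, "wy": 0, "wz": 0},
  {"fingers": 0, "x": 0, "y": -0.0006, "z": 0.003, "wx": 0, "wy": 0, "wz": 0},
  {"fingers": 0, "x": 0, "y": 0, "z": 0, "wx": 0, "wy": 0, "wz": 0},
])

```text
t: 13.08
ee_pos: [466.7, -33.0, 4.7]
tool_rot: [-3.142, -0.0, 3.02]
force: [0.4, 0.6, 0.8]
gripper_width: 0.003
```

```bash
python3 st.py
```

```text
t 13.075 stand xy [ -64.33 -125.11] z 4.73 F [0.38 0.64 0.83] yaw [-3.1416e+00 -4.0000e-04  3.0199e+00] j [-0.24  0.1   1.94 -0.    1.1  -1.68] w 0.003
```

Emit:
arm_command([
  {"fingers": 0, "x": 0, "y": -0.0005, "z": 0.002, "wx": 0, "wy": 0, "wz": 0},
  {"fingers": 0, "x": 0, "y": -0.0003, "z": 0.002, "wx": 0, "wy": 0, "wz": 0},
  {"fingers": 0, "x": 0, "y": 0, "z": 0.001, "wx": 0, "wy": 0, "wz": 0},
  {"fingers": 0, "x": 0, "y": 0, "z": 0.001, "wx": 0, "wy": 0, "wz": 0},
  {"fingers": 0, "x": 0, "y": 0, "z": 0, "wx": 0, "wy": 0, "wz": 0},
])

```text
t: 13.7
ee_pos: [466.7, -33.8, -1.1]
tool_rot: [-3.141, -0.0, 3.02]
force: [-0.8, -0.4, 0.7]
gripper_width: 0.002
```

Emit:
arm_command([
  {"fingers": 0, "x": 0, "y": 0, "z": 0.001, "wx": 0, "wy": 0, "wz": 0},
  {"fingers": 0, "x": 0, "y": 0, "z": 0, "wx": 0, "wy": 0, "wz": 0},
])

```text
t: 13.95
ee_pos: [466.7, -33.8, -2.1]
tool_rot: [-3.142, -0.0, 3.02]
force: [-0.1, 0.0, 1.3]
gripper_width: -0.0
```

Emit:
arm_command([
  {"fingers": 0, "x": 0, "y": 0, "z": 0.001, "wx": 0, "wy": 0, "wz": 0},
  {"fingers": 0, "x": 0, "y": 0, "z": 0, "wx": 0, "wy": 0, "wz": 0},
])

```text
t: 14.2
ee_pos: [466.8, -33.8, -2.8]
tool_rot: [-3.141, 0.0, 3.02]
force: [-1.6, -0.5, 7.0]
gripper_width: -0.002
```

Emit:
arm_command([
  {"fingers": 0, "x": 0, "y": 0, "z": 0.001, "wx": 0, "wy": 0, "wz": 0},
  {"fingers": 0, "x": 0, "y": 0, "z": 0, "wx": 0, "wy": 0, "wz": 0},
  {"fingers": 0, "x": 0, "y": 0, "z": 0, "wx": 0, "wy": 0, "wz": 0},
])

```text
t: 14.58
ee_pos: [467.0, -33.9, -3.4]
tool_rot: [-3.141, 0.001, 3.02]
force: [-3.9, 0.7, 13.4]
gripper_width: 0.005
```

The lever is on its stop: 13 N at z -3.4, against about -2.1 expected for flat. I'll draw straight up and clear, then check.

Emit:
arm_command([
  {"fingers": 0, "x": 0, "y": 0, "z": -0.004, "wx": 0, "wy": 0, "wz": 0},
  {"fingers": 0, "x": 0, "y": 0, "z": -0.02, "wx": 0, "wy": 0, "wz": 0},
  {"fingers": 0, "x": 0, "y": 0, "z": -0.04, "wx": 0, "wy": 0, "wz": 0},
  {"fingers": 0, "x": 0, "y": 0, "z": -0.04, "wx": 0, "wy": 0, "wz": 0},
  {"fingers": 0, "x": 0, "y": 0, "z": -0.04, "wx": 0, "wy": 0, "wz": 0},
  {"fingers": 0, "x": 0.03, "y": 0, "z": -0.02, "wx": 0, "wy": 0, "wz": 0},
  {"fingers": 0, "x": 0.03, "y": 0, "z": 0, "wx": 0, "wy": 0, "wz": 0},
  {"fingers": 0, "x": 0.03, "y": 0, "z": 0, "wx": 0, "wy": 0, "wz": 0},
  {"fingers": 0, "x": 0, "y": 0, "z": 0, "wx": 0, "wy": 0, "wz": 0},
  {"fingers": 0, "x": 0, "y": 0, "z": 0, "wx": 0, "wy": 0, "wz": 0},
])

```text
t: 15.82
ee_pos: [377.8, -22.9, 160.2]
tool_rot: [-3.141, 0.001, 3.02]
force: [-0.7, -0.0, -0.2]
gripper_width: -0.0
```

```bash
python3 st.py; python3 -c "
from h import *
s=snap('side','s6');t=snap('top','t6')
a=cv2.resize(s['frame'][195:305,205:375,::-1],(510,330),interpolation=2); b=cv2.resize(t['frame'][200:355,190:365,::-1],(290,257),interpolation=2)
cv2.imwrite('pics/f.png',np.hstack([a,np.pad(b,((0,73),(0,0),(0,0)))]))"
```

```text
t 15.825 stand xy [-153.76 -125.92] z 160.15 F [-0.7  -0.04 -0.24] yaw [-3.1414e+00  6.0000e-04  3.0198e+00] j [-0.26 -0.25  1.92 -0.    1.47 -1.71] w -0.0
```

View pics/f.png

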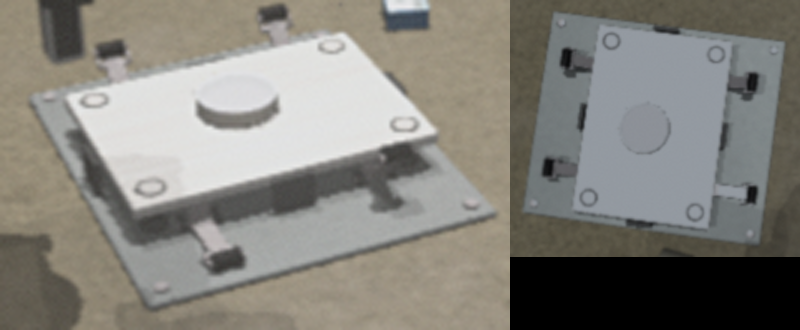

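The near right lever is flat (roller at (222,258)), the other three are raised, and the plate and dish sit where they were. I'll hand in.

```bash
python3 -c "
from station import arm
print(arm.job_done())"
```

```text
the job is handed in; nothing more can be done
None
```

I found that the near right corner is the one that rocks, pressed its shim lever flat, and handed the job in. The hand-in reports no verdict.

- **Corner search:** The near left corner was rigid, reaching 30 N within about 0.4 mm. The near right corner went down about 4 mm at 4–6.5 N. I did not press the two far corners, since the slack one was already found.
- **Lever:** I followed the near right roller down its arc until it met its stop, at 13 N, then drew straight up and clear. I handed in at about 16 s, within the 45 s limit.
- **Last pictures:** The near right lever is flat, the other three are raised, and the plate and dish are where they were, by eye. The arm is clear, with force readings near zero. I did not check the bystanders in the final pictures, but the arm never went near them.

**Disagreements:**
- The real fingertips ended about 20.6 mm short of the reported TCP. I found this from the pictures and the first contact, and allowed for it.
- The force reading stayed near zero while the lever was moving, although 3–5 N was expected. A picture part-way down and the firm stop at the end showed the lever was going down.
- The lever stopped about 1 mm lower than I worked out for flat, part of which was the press against the stop.

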